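Clamp a power module in the tab-lock test press

TASK

Slide the loaded tray gently all the way home under the test press. Then pinch both orange release tabs of the black knob, gently so as not to crack them, and wind the knob clockwise until the spring pad holds the power module down with about 18 N, never more than 30 N; then let go so that both tabs spring back out and lock the knob. Leave the other things on the bench where they are.

Things in the scene. Friction and masses are not known exactly. Their poses are not given: they have to be found in the camera images.
- slide_base: Orange base plate fixed to the bench, 200 x 180 x 30 mm. Origin on the bench, straight below the knob's axis; +x is the direction in which the tray slides home, z up.
- tray (a joint): Aluminium tray on the base: 0 = fully out (as found), 0.078 m = home against its stop. About 2 N of friction; it stays where left. More than 40 N of push on it is rough.
- tray_handle (a point): Point in the middle of the upright blue pull plate at the tray's near end, 68 mm above the bench. The plate is 8 mm thick (x), 66 mm wide (y) and reaches from 27 mm below to 15 mm above this point; small brackets stand behind its ends and the nest's wall is 77 mm beyond. x = the way home, z up.
- module: White power module with a copper baseplate, 46 x 66 x 16 mm, 0.1 to 0.15 kg, lying loose with about 1 mm play in the tray's black-walled nest. Origin: centre of its underside, straight below the knob's axis once the tray is home.
- press: Grey bridge fixed over the base (crossbar 106 mm in x, 124 mm in y, top 120 mm above the bench); it carries the knob, spindle and spring pad. Origin and axes as slide_base. The pad's height was set by hand and is not known: it starts 1 to 9 mm above the module's path.
- knob_grip (a point): Point on the knob's upright axis at mid-height of the tabs, 150 mm above the bench; turns with the knob. Its y axis runs from tab_right to tab_left (pinch along it), z up. Black knob 37 mm in diameter, top 16 mm above this point; the toothed steel lock ring round its foot (99 mm across) is 22 mm below it. A white line on top joins the tabs, a yellow dot marks tab_left.
- knob (a joint): Knob angle, rad: about 0 as found, grows clockwise seen from above, stop at 1.80. Tabs lock it in ring notches 7.5 degrees apart (0, 0.131, ..). Freed, it turns against 0.03 N m of friction and lowers the pad 8 mm per rad. The pad touches at 0.15 to 1.1 rad with 8 N at once, then 50 N more per rad; each N takes 0.008 N m to turn. Let go between notches, it springs back to the one before.
- tab_left: Left orange release tab, on the knob's +y side; finger face 16 mm wide, 28 mm tall. Origin: middle of its outer face, 26 mm from the knob's axis. Slides straight in by up to 5 mm; sprung out, 3 N at first, 9 N when fully in. The knob turns only while BOTH tabs are at least 4 mm in. It cracks above 50 N of finger force.
- tab_right: Right orange release tab, the same on the knob's -y side. Across both tabs: 52 mm free, 42 mm fully pinched.
- spare_module: Second white module lying on the bench beside the base: leave alone. Origin: centre of its underside.
- screwdriver: Screwdriver with blue handle, 170 mm, on the bench beside the base: leave alone. Origin at its middle.
- multimeter: Yellow hand multimeter, 170 x 82 x 38 mm: leave alone. Origin: centre of its underside.
- tape_roll: Yellow roll of tape, 80 mm across, 19 mm high: leave alone.
- cleaner: White bottle with red cap, 52 mm across, 130 mm high: leave alone.
- parts_tray: Black parts tray, 150 x 110 x 35 mm: leave alone.
- brush: Brush with wooden handle, 160 mm: leave alone.

How it is judged (in metres and radians):
On the way, in this order (a step that is already met when the one before it is completed fails the run):
1. the tray is pushed home (within 2 mm of its stop) (value of joint tray above 0.076 m), for 0.2 s.
2. both release tabs are pinched in together (less than 44.5 mm across them) (distance between tab_left and tab_right below 0.0445 m), for 0.2 s.
3. the pad presses on the module with more than 11 N (contact force between press and module above 11 N), for 0.2 s.
At the end, for the whole second after the job is handed in: The tray is home (within 2 mm), the module lies flat in its nest under the press, the pad holds it down with 11 to 25 N, both tabs are fully out again (over 50.5 mm across) so that the knob is locked and still, and the robot has let go (value of joint tray above 0.076 m and contact force between press and module between 11 and 25 N and distance between tab_left and tab_right above 0.0505 m and velocity of joint knob between -0.05 and 0.05 rad/s and horizontal distance between module and slide_base below 0.004 m and angle between module's own z axis and vertical below 0.05 rad); the robot touches nothing.
It fails at once if the pad presses on the module with more than 30 N (contact force between press and module above 30 N).
It fails at once if a release tab is squeezed with more than 50 N (contact force between the fingers and tab_left above 50 N or contact force between the fingers and tab_right above 50 N).
It fails at once if the tray is pushed with more than 40 N (contact force between any of the fingers, the arm and slide_base above 40 N).
It fails at once if another thing on the bench is moved more than 15 mm (distance of any of spare_module, screwdriver, multimeter, tape_roll, cleaner, parts_tray, brush from where it was at the start of the episode above 0.015 m).
It also fails if it takes over 70 s, if anything falls off the work surface, if the arm or the gripper's body presses on something with over 40 N, if the wrist force passes 120 N, or if a joint passes its speed limit or range.

ROBOT

A 6-joint arm with a two-finger parallel gripper is mounted at the origin on the work surface. World frame = base frame: x ahead of the robot, y to its left, z up, the work surface at z = 0. Lengths are in mm, angles in degrees, forces in N, time in s.
With the tool pointing down it reaches from about 350 to 850 mm from the base axis. Payload 8.1 kg.
Tool frame: the origin (TCP) lies at the very end of the fingers, on their centre line; the grasp point (between the pads) lies 19 mm behind it; z points along the fingers, y is the line along which they close (so a half turn about z gives the same grasp; the last joint's range is limited). The gripper opens to 85 mm and grips with 20 to 120 N. Pads are 22 mm wide; open, the fingers measure 114 mm over their backs; the gripper's body (76 mm by 85 mm) begins 54 mm behind the grasp point. The pads swing forward as they close: fully open they stand 13 mm farther back than shut.
Start: joints at [70.279, 7.471, 85.268, -0, 87.261, -4.893], TCP at [153.53, 580.029, 231.292] pointing down, gripper open.
Joint ranges: [-169.43, 169.43], [-51.17, 129.36], [1.28, 143.12], [-76.62, 256.62], [0, 156.53], [-152.29, 152.29]. Speed limits (degrees/s): [136.94, 136.94, 159.86, 180, 180, 180].

INTERFACE

Orientations are given as a 3x3 rotation matrix whose columns are the frame's x, y, z axes.
In Python, from station import get_state, capture, close_job gives the robot as it stands.
- The arm moves only by the tool carry_out, never from a script. Its argument "targets" is a list of rows, each a list of 7 numbers: the turn, a rotation vector about the tool's x, y, z each as a share of 90 degrees, from -1 to 1, then the shift along the tool's x, y, z each as a share of 0.12 m, from -1 to 1, then the opening, from -1 (shut) to 1 (fully open). In form: [[ax, ay, az, dx, dy, dz, claw], ...]. A call has 1 to 12 rows; each row shifts and turns the commanded pose from where the row before left it, along the tool's axes as they then stand; what a row does not reach is not made up. A row lasts 1/12 s, in which the tool goes at most 41.7 mm and 7.16 degrees, less where a joint would pass 70% of its speed; a pose out of reach is approached as far as the arm can. A call with a number of a shift or a turn outside -1 to 1 is refused whole. A call with a gripper value outside its range is refused whole. The fingers move at their own pace and stop on an object; "grip_force" is the grip in N (left out, the last holds). Time passes only in rows, so rows that do not move let the fingers close. It gives the time, the measured TCP pose, the force, the opening and the grip force at its end, in the units of the state.
- get_state(): the state, without advancing time (a new reading comes with each control period).
- capture(name): name is "scene" or "top" or "wrist"; returns a dict with "color" (384x512x3 uint8, blue, green, red), "z_map" (384x512 float32, mm along the optical axis (not along the pixel's ray), 0 where there is no reading), "intrinsics" (3x3 intrinsics, pixels), "k1" (the pictures are not rectified: a ray, as slopes to the right and down, at radius r is drawn at 1 + k1 r^2 times it, then the intrinsics apply), "xyz" and "rotation" of the camera in the world. Camera axes: x right, y up, looking along -z (the intrinsics and any distortion apply to the point x, -y, -z); pixel columns grow to the right and rows downward; lengths in mm; the calibration is good to about 2 mm. A picture is of the moment at which its call begins.
- close_job(): hands the job in; it is judged then, once.
The state is a dict: "time_s": time; "joints": joint angles; "qvel": joint speeds; "tau": joint torques, N m; "ee_pos": TCP position; "eef_rot": TCP orientation; "ft_force": force on the tool from outside, world axes, zero at the start; "ft_torque": the same for the moment, N m; "gripper_width": opening from 0.0 (shut) to 1.0 (fully open); "gripper_force": force on a finger pad.
Only numpy, scipy, OpenCV 4.12 (cv2) and the standard library are available. Lean on these libraries where they do the work, as an engineer would, in place of code of your own. Each camera call takes 0.05 s, during which the arm holds its last target. There are 200 camera calls.

## Working session

There is one attempt and no reset: what is moved stays moved. The work goes in short steps, Python scripts to look and compute and a tool call to move; the robot and the scene stay as the last step left them, time stands still between calls to the robot, and variables do not carry over. Pictures are saved under pics/ and viewed, at most 10 in all, crops included, and the job is handed in when it is done.

Besides the shell and the picture viewer there is one more tool, called after "Emit:" as name(argument=value, ...), one argument or row to a line, values as JSON. carry_out: Moves the arm, as the interface text tells. Shift numbers are shares of 0.12 m and turn numbers shares of 90 degrees, none past 1 either way. Its arguments: {"type":"object","properties":{"targets":{"type":"array"},"grip_force":{"type":"number"}},"required":["targets"]}

```bash
mkdir -p pics; ls; cat > h.py <<'E'
import numpy as np, cv2
from station import get_state, capture, close_job
def ray(c,u,v):
    K=np.array(c["intrinsics"]);k1=c["k1"]
    xd=np.array([(u-K[0,2])/K[0,0],(v-K[1,2])/K[1,1]]);x=xd.copy()
    for _ in range(20): x=xd/(1+k1*(x@x))
    return np.array(c["rotation"])@np.array([x[0],-x[1],-1.])
def onplane(c,u,v,z):
    d=ray(c,u,v);o=np.array(c["xyz"]);return o+d*(z-o[2])/d[2]
def pt(c,u,v):
    return np.array(c["xyz"])+ray(c,u,v)*c["z_map"][int(v),int(u)]
E
python3 - <<'E'
from h import *
s=get_state();print(s)
for n in("scene","top"):
    c=capture(n);cv2.imwrite(f"pics/{n}0.png",c["color"]);print(n,c["xyz"],c["rotation"],c["intrinsics"],c["k1"])
E
```

```text
pics
{'time_s': 0.0, 'joints': array([ 7.02787672e+01,  7.51651856e+00,  8.53317972e+01, -1.57868698e-04,
        8.72601506e+01, -4.89416721e+00]), 'qvel': array([-0.09656489, -0.0045696 , -0.02862042,  0.00930092,  0.00877313,
        0.02317193]), 'tau': array([ 1.17116208e-03, -5.69368708e+01, -5.00575054e+01,  2.23066795e-04,
        1.42144339e-02, -2.72364582e-05]), 'ee_pos': array([153.34168447, 579.49299913, 230.20558714]), 'eef_rot': array([[-9.66702596e-01,  2.55901711e-01, -6.36223178e-04],
       [ 2.55902453e-01,  9.66700965e-01, -1.78298566e-03],
       [ 1.58768478e-04, -1.88642794e-03, -9.99998208e-01]]), 'ft_force': array([ 0.12863537,  0.03535953, -0.25757129]), 'ft_torque': array([-0.00618148, -0.02682656, -0.01557905]), 'gripper_force': 0.0, 'gripper_width': 0.9954672958288481}
scene [1152.08620676  370.46236164 1336.43802717] [[-0.51548177 -0.74375704  0.42556317]
 [ 0.85685748 -0.44241721  0.26469279]
 [-0.00859066  0.50109129  0.86535179]] [[447.86121608   0.         255.83226557]
 [  0.         447.86121608 189.56921525]
 [  0.           0.           1.        ]] -0.12958950033520414
top [ 389.17195638  -18.00805432 1190.5081166 ] [[ 0.01625562  0.98660301 -0.16232761]
 [-0.99973466  0.01338782 -0.01874509]
 [-0.01632075  0.16258925  0.98655885]] [[417.34705401   0.         256.46557743]
 [  0.         417.34705401 188.34576041]
 [  0.           0.           1.        ]] -0.003242813702698298
```

View pics/scene0.png

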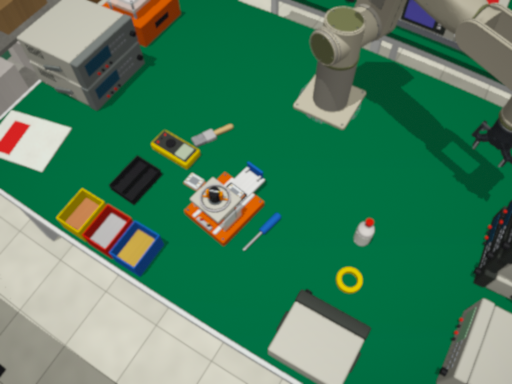

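View pics/top0.png

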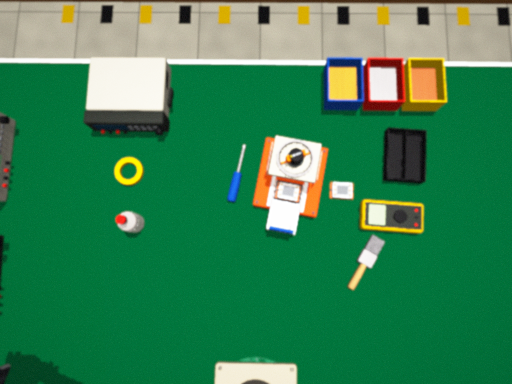

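The scene view shows the press at about (215,195). In the top view the knob is at about (295,157), the blue pull plate at about (281,232) and the tray slides away from the robot, up the image. I'll zoom in and measure.

```bash
python3 - <<'E'
from h import *
c=capture("top");im=c["color"];hsv=cv2.cvtColor(im,cv2.COLOR_BGR2HSV)
cv2.imwrite("pics/top1.png",cv2.resize(im[125:245,235:365],None,fx=5,fy=5,interpolation=cv2.INTER_CUBIC))
roi=np.zeros(im.shape[:2],np.uint8);roi[130:240,248:330]=255
org=cv2.inRange(hsv,(4,170,120),(14,255,255))&roi
pts=cv2.findNonZero(org)
W=np.array([onplane(c,*p[0],30)[:2] for p in pts],np.float32)
r=cv2.minAreaRect(W);print("base rect",r)
for box in cv2.boxPoints(r):print(box)
blue=cv2.inRange(hsv,(100,150,60),(125,255,255))&roi
p=cv2.findNonZero(blue).reshape(-1,2);p=p[p[:,0]>262]
W=np.array([onplane(c,*q,83)[:2] for q in p],np.float32);print("blue",len(p),p.mean(0),W.mean(0),cv2.minAreaRect(W))
# orange near knob
n,l,st,ce=cv2.connectedComponentsWithStats(cv2.inRange(hsv,(4,120,100),(22,255,255))&roi)
for i in range(1,n):
    print(st[i],ce[i],onplane(c,*ce[i],164))
z=[(u,v) for u in range(285,308) for v in range(146,168)]
P=np.array([pt(c,u,v) for u,v in z if c["z_map"][v,u]>0]);m=P[:,2]>158;print("knob top",m.sum(),P[m].mean(0), P[:,2].max())
P=np.array([pt(c,u,v) for u in range(265,325) for v in range(133,185) if c["z_map"][v,u]>0]);m=(P[:,2]>110)&(P[:,2]<124);print("crossbar",cv2.minAreaRect(P[m][:,:2].astype(np.float32)))
E
```

```text
base rect ((615.7581176757812, -91.11088562011719), (181.9958038330078, 202.54005432128906), 79.83097839355469)
[ 500.013   -162.79984]
[ 699.3714 -198.5588]
[731.50323  -19.421936]
[532.14484   16.337036]
blue 70 [280.72857143 230.04285714] [460.55942 -62.9208 ] ((460.5570068359375, -62.265804290771484), (57.28668975830078, 8.25856876373291), 80.56107330322266)
[253 137  21  72 740] [262.99594595 177.24864865] [586.44665299 -14.39530289 164.        ]
[300 147  28  71 691] [315.3878437 188.9406657] [ 558.56204871 -145.06755012  164.        ]
[302 150   8   7  29] [304.34482759 152.96551724] [ 650.19594055 -117.87332137  164.        ]
[281 154  11  10  50] [287.3  159.16] [633.632178   -74.97254515 164.        ]
[276 177  28  14 123] [289.16260163 180.95934959] [577.87259903 -79.85507276 164.        ]
[276 192   1   1   1] [276. 192.] [549.52047012 -47.25000975 164.        ]
[299 192   1   1   1] [299. 192.] [ 550.30375357 -104.37423531  164.        ]
[329 192   1   6   6] [329.  194.5] [ 545.04647039 -178.66332261  164.        ]
[275 196   2   2   4] [275.5 196.5] [538.19465661 -46.10716272 164.        ]
[297 197   2   5   6] [297.83333333 199.33333333] [ 531.86900034 -101.48224441  164.        ]
knob top 206 [645.0223172  -96.3260515  165.41186673] 171.21802836954157
crossbar ((645.8250732421875, -96.72319793701172), (123.80784606933594, 107.78886413574219), 79.59440612792969)
```

View pics/top1.png

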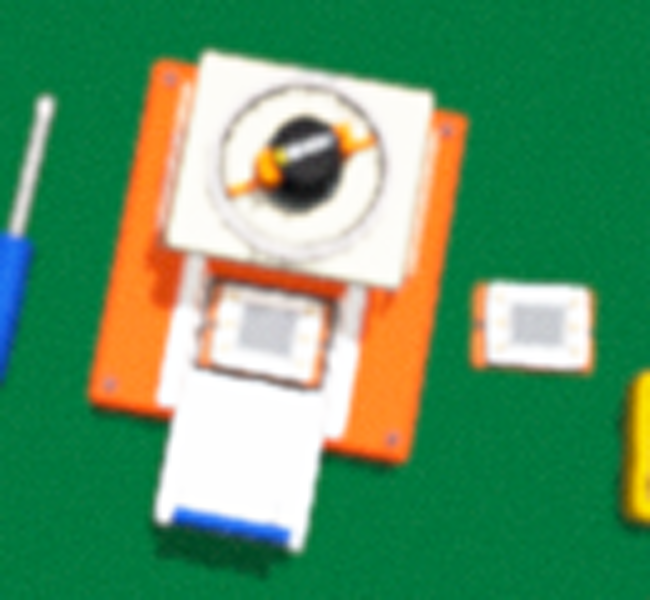

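Emit:
carry_out(
  targets=[
    [0,0,0,-0.183,-0.2275,0,-1],
    [0,0,0,-0.183,-0.2275,0,-1],
    [0,0,0,-0.183,-0.2275,0,-1],
    [0,0,0,-0.183,-0.2275,0,-1],
    [0,0,0,-0.183,-0.2275,0,-1],
    [0,0,0,-0.183,-0.2275,0,-1],
    [0,0,0,-0.183,-0.2275,0,-1],
    [0,0,0,-0.183,-0.2275,0,-1],
    [0,0,0,-0.183,-0.2275,0,-1],
    [0,0,0,-0.183,-0.2275,0,-1],
    [0,0,0,-0.183,-0.2275,0,-1],
    [0,0,0,-0.183,-0.2275,0,-1],
  ],
  grip_force=20,
)

```text
time_s: 1.15
ee_pos: [324.6, 194.3, 231.2]
eef_rot: [[-0.967, 0.256, 0.0], [0.256, 0.967, 0.0], [-0.0, 0.0, -1.0]]
ft_force: [0.8, -0.3, -0.7]
gripper_width: 0.001
gripper_force: 0.0
```

Emit:
carry_out(
  targets=[
    [0,0,0,-0.183,-0.2275,0,-1],
    [0,0,0,-0.183,-0.2275,0,-1],
    [0,0,0,-0.183,-0.2275,0,-1],
    [0,0,0,-0.183,-0.2275,0,-1],
    [0,0,0,-0.183,-0.2275,0,-1],
    [0,0,0,-0.183,-0.2275,0,-1],
    [0,0,0,-0.183,-0.2275,0,-1],
    [0,0,0,-0.183,-0.2275,0,-1],
    [0,0,-0.05,0,0,0,-1],
    [0,0,0,0,0,0,-1],
    [0,0,0,0,0,0,-1],
  ],
)

```text
time_s: 2.07
ee_pos: [438.0, -60.2, 230.9]
eef_rot: [[-0.983, 0.182, -0.001], [0.182, 0.983, 0.001], [0.001, 0.0, -1.0]]
ft_force: [0.0, 0.9, 0.4]
gripper_width: 0.001
gripper_force: 0.0
```

```bash
python3 - <<'E'
from h import *
c=capture("wrist");im=c["color"];cv2.imwrite("pics/wrist1.png",im);print(c["xyz"],c["rotation"])
hsv=cv2.cvtColor(im,cv2.COLOR_BGR2HSV)
b=cv2.inRange(hsv,(100,150,50),(125,255,255))
n,l,st,ce=cv2.connectedComponentsWithStats(b)
for i in range(1,n):
    if st[i][4]>100:
        ys,xs=np.where(l==i);P=np.array([pt(c,u,v) for u,v in zip(xs,ys)]);t=P[:,2]>79
        print(st[i],ce[i],P.mean(0),P[:,2].max(),t.sum(), cv2.minAreaRect(np.array([onplane(c,u,v,83)[:2] for u,v in zip(xs[t],ys[t])],np.float32)) if t.sum()>5 else 0)
E
```

```text
[370.94247673 -48.32095577 371.82545656] [[ 1.82779162e-01 -9.47971709e-01 -2.60655746e-01]
 [ 9.83153590e-01  1.75997517e-01  4.93345039e-02]
 [-8.92949851e-04 -2.65281951e-01  9.64170467e-01]]
[224 193  65  17 942] [256.1029724  201.07643312] [459.71382451 -62.60678754  72.15036225] 371.8254565583372 439 ((459.3577575683594, -62.80580139160156), (62.12614822387695, 9.606633186340332), 80.61671447753906)
[ 363  230   26   64 1211] [375.21056978 259.31626755] [574.27726213  65.61919272  24.95405759] 371.8254565583372 20 ((546.9873657226562, 45.54798889160156), (18.343700408935547, 65.262451171875), 79.2742919921875)
```

View pics/wrist1.png

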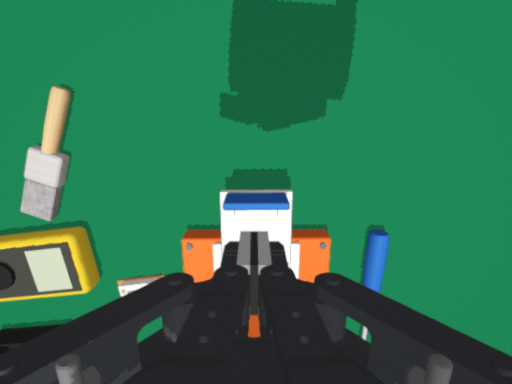

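The wrist view shows the blue plate centred at (256,201) with the shut fingers just behind it, at the expected spot. I'll back off 12 mm and descend.

Emit:
carry_out(
  targets=[
    [0,0,0,0.1,0,0,-1],
    [0,0,0,0,0,0.18,-1],
    [0,0,0,0,0,0.18,-1],
    [0,0,0,0,0,0.18,-1],
    [0,0,0,0,0,0.18,-1],
    [0,0,0,0,0,0.18,-1],
    [0,0,0,0,0,0.18,-1],
    [0,0,0,0,0,0.18,-1],
    [0,0,0,0,0,0.18,-1],
    [0,0,0,0,0,0,-1],
  ],
)

```text
time_s: 2.95
ee_pos: [423.1, -56.0, 54.4]
eef_rot: [[-0.984, 0.179, -0.007], [0.179, 0.984, 0.002], [0.007, 0.001, -1.0]]
ft_force: [-1.4, 0.1, -0.6]
gripper_width: 0.002
gripper_force: 0.0
```

Emit:
carry_out(
  targets=[
    [0,0,0,-0.05,0,0,-1],
    [0,0,0,-0.04,0,0,-1],
    [0,0,0,-0.03,0,0,-1],
    [0,0,0,-0.025,0,0,-1],
    [0,0,0,-0.025,0,0,-1],
    [0,0,0,-0.025,0,0,-1],
    [0,0,0,-0.025,0,0,-1],
    [0,0,0,0,0,0,-1],
  ],
)

```text
time_s: 3.62
ee_pos: [453.1, -62.9, 58.7]
eef_rot: [[-0.984, 0.179, 0.0], [0.179, 0.984, -0.0], [-0.0, 0.0, -1.0]]
ft_force: [-0.2, 0.3, 0.1]
gripper_width: -0.001
gripper_force: 0.0
```

Emit:
carry_out(
  targets=[
    [0,0,0,-0.02,0,0,-1],
    [0,0,0,-0.025,0,0,-1],
    [0,0,0,-0.03,0,0,-1],
    [0,0,0,-0.03,0,0,-1],
    [0,0,0,-0.03,0,0,-1],
    [0,0,0,-0.03,0,0,-1],
    [0,0,0,-0.03,0,0,-1],
    [0,0,0,-0.03,0,0,-1],
    [0,0,0,-0.03,0,0,-1],
    [0,0,0,-0.03,0,0,-1],
    [0,0,0,-0.02,0,0,-1],
    [0,0,0,-0.01,0,0,-1],
  ],
)

```text
time_s: 4.62
ee_pos: [490.0, -69.6, 58.4]
eef_rot: [[-0.984, 0.179, -0.0], [0.179, 0.984, 0.0], [0.0, 0.0, -1.0]]
ft_force: [-2.3, 0.3, -0.5]
gripper_width: -0.001
gripper_force: 1.0
```

Emit:
carry_out(
  targets=[
    [0,0,0,-0.03,0,0,-1],
    [0,0,0,-0.03,0,0,-1],
    [0,0,0,-0.03,0,0,-1],
    [0,0,0,-0.02,0,0,-1],
    [0,0,0,-0.015,0,0,-1],
    [0,0,0,-0.01,0,0,-1],
    [0,0,0,0,0,0,-1],
  ],
)

```text
time_s: 5.2
ee_pos: [506.1, -72.6, 58.6]
eef_rot: [[-0.984, 0.179, 0.001], [0.179, 0.984, -0.0], [-0.001, -0.0, -1.0]]
ft_force: [0.2, 0.5, -0.8]
gripper_width: 0.001
gripper_force: 0.4
```

```bash
python3 - <<'E'
from h import *
c=capture("wrist");im=c["color"]
print(get_state()["ft_force"],get_state()["ee_pos"])
hsv=cv2.cvtColor(im,cv2.COLOR_BGR2HSV)
b=cv2.inRange(hsv,(100,150,50),(125,255,255));b[:,340:]=0
ys,xs=np.where(b);P=np.array([pt(c,u,v) for u,v in zip(xs,ys)]);P=P[(P[:,2]>76)&(P[:,2]<90)]
print(len(P),P.mean(0))
cv2.imwrite("pics/wrist2.png",im)
E
```

```text
[-0.02703616  0.69923669 -0.81938896] [506.09790937 -72.58132255  58.70814434]
4 [496.77147812 -78.50567626  84.57424604]
```

View pics/wrist2.png

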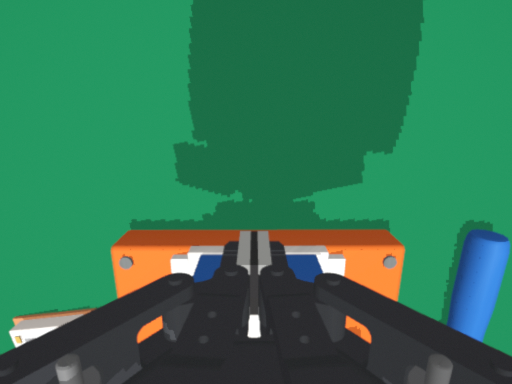

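The view shows the fingers against the middle of the blue plate (visible at about (207,267) and (305,267)). The friction reading was about 2 N while moving. I'll go on in smaller steps.

Emit:
carry_out(
  targets=[
    [0,0,0,-0.015,0,0,-1],
    [0,0,0,-0.015,0,0,-1],
    [0,0,0,-0.015,0,0,-1],
    [0,0,0,-0.01,0,0,-1],
    [0,0,0,-0.008,0,0,-1],
    [0,0,0,0,0,0,-1],
  ],
)

```text
time_s: 5.75
ee_pos: [513.6, -73.9, 58.7]
eef_rot: [[-0.984, 0.179, 0.001], [0.179, 0.984, -0.0], [-0.001, -0.0, -1.0]]
ft_force: [-0.5, -0.2, 0.6]
gripper_width: 0.006
gripper_force: 0.2
```

```bash
python3 - <<'E'
from h import *
c=capture("wrist");im=c["color"]
hsv=cv2.cvtColor(im,cv2.COLOR_BGR2HSV)
b=cv2.inRange(hsv,(100,120,40),(125,255,255));b[:,340:]=0
a=np.array([-.984,.179]);k=np.array([645.5,-96.5])
for u in(200,210,300,310):
    v=np.where(b[:,u])[0]; print(u,v[:1],v[-1:], [ (onplane(c,u,q,83)[:2]-k)@a for q in (v[0],v[-1])] if len(v) else 0)
E
```

```text
200 [258] [281] [np.float64(142.59847234307205), np.float64(131.90238972659722)]
210 [255] [278] [np.float64(143.96461036207268), np.float64(133.33983046082838)]
300 [255] [279] [np.float64(143.94633671337454), np.float64(132.85125855300382)]
310 [255] [281] [np.float64(143.934242640551), np.float64(131.88446252927352)]
```

Emit:
carry_out(
  targets=[
    [0,0,0,-0.01,0,0,-1],
    [0,0,0,-0.01,0,0,-1],
    [0,0,0,-0.01,0,0,-1],
    [0,0,0,-0.008,0,0,-1],
    [0,0,0,0,0,0,-1],
  ],
)

```text
time_s: 6.22
ee_pos: [517.9, -74.7, 58.5]
eef_rot: [[-0.984, 0.179, 0.0], [0.179, 0.984, -0.0], [-0.0, 0.0, -1.0]]
ft_force: [-1.2, 0.3, 0.3]
gripper_width: -0.0
gripper_force: 0.3
```

Emit:
carry_out(
  targets=[
    [0,0,0,-0.005,0,0,-1],
    [0,0,0,-0.005,0,0,-1],
    [0,0,0,0,0,0,-1],
  ],
)

```text
time_s: 6.47
ee_pos: [518.8, -74.8, 58.5]
eef_rot: [[-0.984, 0.179, 0.0], [0.179, 0.984, 0.0], [-0.0, 0.0, -1.0]]
ft_force: [-1.3, -0.1, 1.4]
gripper_width: -0.0
gripper_force: 0.7
```

Emit:
carry_out(
  targets=[
    [0,0,0,-0.005,0,0,-1],
    [0,0,0,-0.003,0,0,-1],
    [0,0,0,0,0,0,-1],
  ],
)

```text
time_s: 6.72
ee_pos: [519.7, -75.0, 58.5]
eef_rot: [[-0.984, 0.179, -0.0], [0.179, 0.984, 0.0], [0.0, 0.0, -1.0]]
ft_force: [-1.3, -0.0, 0.8]
gripper_width: -0.0
gripper_force: 0.8
```

Now in 0.6–1 mm steps until the force rises.

Emit:
carry_out(
  targets=[
    [0,0,0,-0.005,0,0,-1],
    [0,0,0,-0.003,0,0,-1],
    [0,0,0,0,0,0,-1],
  ],
)

```text
time_s: 6.97
ee_pos: [520.7, -75.2, 58.4]
eef_rot: [[-0.984, 0.179, -0.0], [0.179, 0.984, 0.0], [0.0, 0.0, -1.0]]
ft_force: [-2.2, -0.0, 0.3]
gripper_width: -0.002
gripper_force: 0.8
```

Emit:
carry_out(
  targets=[
    [0,0,0,-0.005,0,0,-1],
    [0,0,0,0,0,0,-1],
  ],
)

```text
time_s: 7.13
ee_pos: [521.3, -75.3, 58.4]
eef_rot: [[-0.984, 0.179, -0.0], [0.179, 0.984, -0.0], [0.0, -0.0, -1.0]]
ft_force: [-1.4, 0.7, 0.4]
gripper_width: 0.001
gripper_force: 0.8
```

Emit:
carry_out(
  targets=[
    [0,0,0,-0.005,0,0,-1],
    [0,0,0,0,0,0,-1],
  ],
)

```text
time_s: 7.3
ee_pos: [521.9, -75.4, 58.4]
eef_rot: [[-0.984, 0.179, -0.0], [0.179, 0.984, 0.0], [0.0, -0.0, -1.0]]
ft_force: [-1.3, -0.3, 0.6]
gripper_width: -0.004
gripper_force: 0.8
```

Emit:
carry_out(
  targets=[
    [0,0,0,-0.005,0,0,-1],
    [0,0,0,0,0,0,-1],
  ],
)

```text
time_s: 7.47
ee_pos: [522.5, -75.5, 58.5]
eef_rot: [[-0.984, 0.179, 0.0], [0.179, 0.984, 0.0], [-0.0, 0.0, -1.0]]
ft_force: [-1.2, 0.1, 0.0]
gripper_width: 0.0
gripper_force: 0.8
```

Emit:
carry_out(
  targets=[
    [0,0,0,-0.004,0,0,-1],
    [0,0,0,0,0,0,-1],
  ],
)

```text
time_s: 7.63
ee_pos: [522.9, -75.6, 58.5]
eef_rot: [[-0.984, 0.179, 0.0], [0.179, 0.984, 0.0], [-0.0, 0.0, -1.0]]
ft_force: [-0.9, 0.6, -0.4]
gripper_width: -0.001
gripper_force: 0.8
```

Emit:
carry_out(
  targets=[
    [0,0,0,-0.004,0,0,-1],
    [0,0,0,0,0,0,-1],
  ],
)

```text
time_s: 7.8
ee_pos: [523.4, -75.7, 58.5]
eef_rot: [[-0.984, 0.179, -0.0], [0.179, 0.984, 0.0], [0.0, 0.0, -1.0]]
ft_force: [-1.4, 0.8, 0.5]
gripper_width: 0.004
gripper_force: 0.8
```

Emit:
carry_out(
  targets=[
    [0,0,0,-0.004,0,0,-1],
    [0,0,0,0,0,0,-1],
  ],
)

```text
time_s: 7.97
ee_pos: [523.8, -75.7, 58.4]
eef_rot: [[-0.984, 0.179, -0.0], [0.179, 0.984, 0.0], [0.0, 0.0, -1.0]]
ft_force: [-1.7, 1.1, 0.1]
gripper_width: -0.0
gripper_force: 0.8
```

Emit:
carry_out(
  targets=[
    [0,0,0,-0.004,0,0,-1],
    [0,0,0,0,0,0,-1],
  ],
)

```text
time_s: 8.13
ee_pos: [524.3, -75.8, 58.4]
eef_rot: [[-0.984, 0.179, -0.0], [0.179, 0.984, 0.0], [0.0, 0.0, -1.0]]
ft_force: [-2.1, 1.2, -0.6]
gripper_width: -0.003
gripper_force: 0.8
```

Emit:
carry_out(
  targets=[
    [0,0,0,-0.004,0,0,-1],
    [0,0,0,0,0,0,-1],
  ],
)

```text
time_s: 8.3
ee_pos: [524.8, -75.9, 58.5]
eef_rot: [[-0.984, 0.179, 0.0], [0.179, 0.984, 0.0], [0.0, 0.0, -1.0]]
ft_force: [-2.0, 1.2, 0.1]
gripper_width: 0.002
gripper_force: 0.8
```

```bash
python3 - <<'E'
from h import *
F=[]
for i in range(3):
    c=capture("wrist");F.append(get_state()["ft_force"])
print(np.mean(F,0))
E
```

```text
[-1.27007302  1.06247138 -1.56241769]
```

Emit:
carry_out(
  targets=[
    [0,0,0,-0.004,0,0,-1],
    [0,0,0,-0.004,0,0,-1],
    [0,0,0,0,0,0,-1],
  ],
)

```text
time_s: 8.7
ee_pos: [525.3, -76.0, 58.4]
eef_rot: [[-0.984, 0.179, -0.001], [0.179, 0.984, 0.0], [0.001, -0.0, -1.0]]
ft_force: [-3.9, 2.0, 1.4]
gripper_width: 0.004
gripper_force: 2.4
```

Emit:
carry_out(
  targets=[
    [0,0,0,-0.004,0,0,-1],
    [0,0,0,0,0,0,-1],
  ],
)

```text
time_s: 8.87
ee_pos: [525.4, -76.0, 58.4]
eef_rot: [[-0.984, 0.179, -0.002], [0.179, 0.984, 0.0], [0.002, -0.0, -1.0]]
ft_force: [-8.5, 1.8, 6.0]
gripper_width: 0.001
gripper_force: 4.0
```

Emit:
carry_out(
  targets=[
    [0,0,0,-0.004,0,0,-1],
    [0,0,0,0,0,0,-1],
  ],
)

```text
time_s: 9.03
ee_pos: [525.4, -76.0, 58.4]
eef_rot: [[-0.984, 0.179, -0.003], [0.179, 0.984, 0.001], [0.003, -0.0, -1.0]]
ft_force: [-10.4, 1.7, 6.2]
gripper_width: 0.001
gripper_force: 5.4
```

Emit:
carry_out(
  targets=[
    [0,0,0,-0.004,0,0,-1],
    [0,0,0,0,0,0,-1],
  ],
)

```text
time_s: 9.2
ee_pos: [525.4, -76.0, 58.4]
eef_rot: [[-0.984, 0.179, -0.004], [0.179, 0.984, 0.001], [0.004, -0.0, -1.0]]
ft_force: [-13.7, 2.4, 9.8]
gripper_width: -0.003
gripper_force: 6.9
```

The tray is home against its stop (about 14 N). Now I'll back off, rise and go over the knob.

Emit:
carry_out(
  targets=[
    [0,0,0,0.1,0,0,-1],
    [0,0,0,0.1,0,0,-1],
    [0,0,0,0,0,-0.3,-1],
    [0,0,0,0,0,-0.35,-1],
    [0,0,0,0,0,-0.35,-1],
    [0,0,0,0,0,-0.35,-1],
    [0,0,0,0,0,-0.35,-1],
    [0,0,0,0,0,0,-1],
  ],
)

```text
time_s: 9.87
ee_pos: [508.1, -73.3, 272.3]
eef_rot: [[-0.984, 0.179, 0.016], [0.179, 0.984, -0.004], [-0.017, -0.001, -1.0]]
ft_force: [1.3, -0.6, 1.1]
gripper_width: -0.003
gripper_force: 0.0
```

Emit:
carry_out(
  targets=[
    [0,0,0,-0.243,0,0,1],
    [0,0,0,-0.243,0,0,1],
    [0,0,0,-0.243,0,0,1],
    [0,0,0,-0.243,0,0,1],
    [0,0,0,-0.243,0,0,1],
    [0,0,0,0,0,0,1],
    [0,0,0,0,0,0,1],
    [0,0,0,0,0,0,1],
  ],
)

```text
time_s: 10.53
ee_pos: [647.0, -98.3, 260.8]
eef_rot: [[-0.984, 0.179, -0.0], [0.179, 0.984, -0.0], [0.0, -0.0, -1.0]]
ft_force: [-0.6, 0.7, 0.3]
gripper_width: 1.001
gripper_force: 0.0
```

```bash
cat > knob.py <<'E'
from h import *
def knob(c):
    hsv=cv2.cvtColor(c["color"],cv2.COLOR_BGR2HSV)
    b=cv2.inRange(hsv,(5,150,120),(24,255,255))
    n,l,st,ce=cv2.connectedComponentsWithStats(b);out=[]
    for i in range(1,n):
        if 40<st[i][4]:
            ys,xs=np.where(l==i);P=np.array([pt(c,u,v) for u,v in zip(xs,ys) if c["z_map"][v,u]>0])
            t=P[:,2]>155
            if t.sum()>15: out.append(P[t].mean(0));print(st[i],t.sum(),P[t].mean(0),P[t][:,2].max())
    return out
E
python3 - <<'E'
from knob import *
c=capture("wrist");cv2.imwrite("pics/wrist3.png",c["color"]);s=get_state();print(s["ee_pos"],s["joints"],c["xyz"])
o=knob(c)
if len(o)==2:
    d=o[0]-o[1];print("mid",(o[0]+o[1])/2,"dist",np.hypot(*d[:2]),"yaw",np.degrees(np.arctan2(d[1],d[0])))
hsv=cv2.cvtColor(c["color"],cv2.COLOR_BGR2HSV)
E
```

```text
[646.75707806 -98.18020871 261.53534001] [-1.31184838e+01  1.52596900e+01  7.33186709e+01 -4.15293922e-03
  9.13809501e+01 -9.27895569e+01] [579.72132882 -86.49445903 401.70449801]
[270 159  27  31 358] 204 [637.07910985 -76.30425207 158.02007609] 162.32886864084995
[219 190  24  25 241] 169 [ 652.15376255 -116.7348533   158.42164738] 163.47544248402843
mid [644.6164362  -96.51955269 158.22086174] dist 43.14949211670142 yaw 110.44809853037901
```

View pics/wrist3.png

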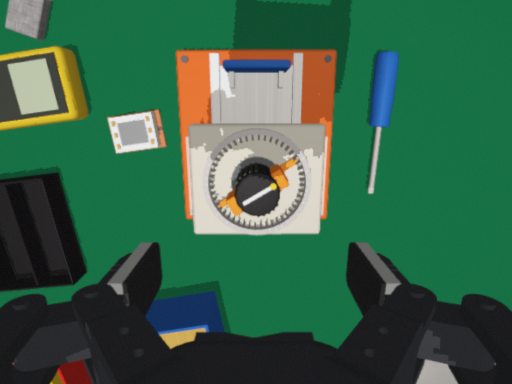

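```bash
python3 - <<'E'
from h import *
c=capture("wrist");im=c["color"];hsv=cv2.cvtColor(im,cv2.COLOR_BGR2HSV)
K=cv2.inRange(hsv,(0,0,0),(180,255,70));K[:165]=0;K[230:]=0;K[:,:225]=0;K[:,292:]=0
Z=np.zeros(K.shape,np.uint8)
ys,xs=np.where(np.ones_like(K))
P=[(u,v) for v in range(160,225) for u in range(222,295) if c["z_map"][v,u]>0 and 160<pt(c,u,v)[2]<172]
for u,v in P: Z[v,u]=255
Z=cv2.morphologyEx(Z,cv2.MORPH_OPEN,np.ones((5,5),np.uint8))
W=np.array([onplane(c,p[0][0],p[0][1],166)[:2] for p in cv2.findNonZero(Z)],np.float32)
print("top disc",cv2.minEnclosingCircle(W),W.mean(0),len(W))
w=cv2.inRange(hsv,(0,0,150),(40,160,255))&cv2.erode(Z,np.ones((5,5)))
L=np.array([onplane(c,p[0][0],p[0][1],166)[:2] for p in cv2.findNonZero(w)],np.float32)
l=cv2.fitLine(L,cv2.DIST_L2,0,.01,.01).ravel();print("line",len(L),l,np.degrees(np.arctan2(l[1],l[0])),L.mean(0))
E
```

```text
top disc ((644.1737670898438, -95.85093688964844), 18.33872413635254) [644.0002   -96.113846] 1545
line 61 [ 3.746494e-01 -9.271666e-01  6.440893e+02 -9.249399e+01] -67.99736 [644.0893  -92.49399]
```

Emit:
carry_out(
  targets=[
    [0,0,0,0.021,0.013,0,1],
    [0,0,-0.07,0,0,0,1],
    [0,0,-0.07,0,0,0,1],
    [0,0,-0.07,0,0,0,1],
    [0,0,-0.07,0,0,0,1],
    [0,0,-0.07,0,0,0,1],
    [0,0,0,0,0,0.2,1],
    [0,0,0,0,0,0.2,1],
    [0,0,0,0,0,0.2,1],
    [0,0,0,0,0,0,1],
    [0,0,0,0,0,0,1],
  ],
)

```text
time_s: 11.55
ee_pos: [643.3, -95.8, 188.5]
eef_rot: [[-0.932, -0.361, -0.003], [-0.361, 0.932, 0.001], [0.002, 0.001, -1.0]]
ft_force: [0.2, -0.4, 0.5]
gripper_width: 1.004
gripper_force: 0.0
```

```bash
python3 - <<'E'
from knob import *
c=capture("wrist");cv2.imwrite("pics/wrist4.png",c["color"]);s=get_state();print(s["ee_pos"],s["joints"],np.degrees(np.arctan2(s["eef_rot"][1,1],s["eef_rot"][0,1])))
o=knob(c)
if len(o)==2:
    d=o[0]-o[1];print("mid",(o[0]+o[1])/2,"dist",np.hypot(*d[:2]),"yaw",np.degrees(np.arctan2(d[1],d[0])))
E
```

```text
[644.58628603 -96.12777805 190.51791804] [-1.29874546e+01  1.65209421e+01  7.92195950e+01 -9.34684124e-04
  8.42157725e+01 -1.24160293e+02] 111.17292438223912
[192 204  34  40 649] 342 [ 652.40432351 -116.7488951   158.05525721] 164.57698894391677
[279 204  34  40 635] 327 [636.77609222 -76.56752871 158.00681705] 159.7685437060746
[274 233   8   9  58] 58 [640.57772129 -82.53695156 164.91788908] 166.52030311033647
```

View pics/wrist4.png

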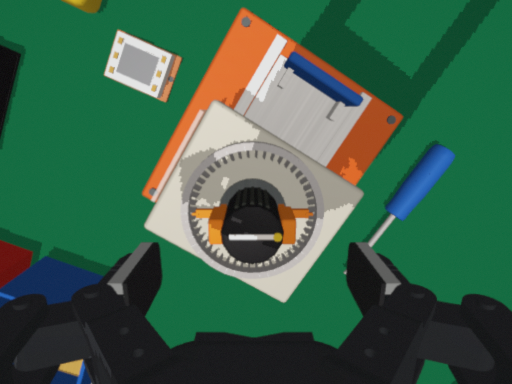

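The tabs are level and symmetric at (209,224) and (296,224) between the fingers, so the tool is aligned with them. Next I'll descend and pinch gently.

Emit:
carry_out(
  targets=[
    [0,0,0,0,-0.003,0.15,1],
    [0,0,0,0,0,0.15,1],
    [0,0,0,0,0,0.1,1],
    [0,0,0,0,0,0.085,1],
    [0,0,0,0,0,0,1],
    [0,0,0,0,0,0,1],
  ],
  grip_force=20,
)

```text
time_s: 12.1
ee_pos: [645.0, -96.6, 131.4]
eef_rot: [[-0.932, -0.361, -0.0], [-0.361, 0.932, -0.0], [0.0, 0.0, -1.0]]
ft_force: [0.6, 0.5, -0.0]
gripper_width: 1.0
gripper_force: 0.0
```

Emit:
carry_out(
  targets=[
    [0,0,0,0,0,0,0.5],
    [0,0,0,0,0,0,0.35],
    [0,0,0,0,0,0,0.3],
    [0,0,0,0,0,0,0.25],
    [0,0,0,0,0,0,0.25],
    [0,0,0,0,0,0,0.25],
  ],
)

```text
time_s: 12.6
ee_pos: [645.0, -96.6, 131.2]
eef_rot: [[-0.933, -0.361, 0.0], [-0.361, 0.933, -0.0], [-0.0, -0.0, -1.0]]
ft_force: [0.6, -0.7, 0.4]
gripper_width: 0.625
gripper_force: 0.0
```

Emit:
carry_out(
  targets=[
    [0,0,0,0,0,0,0.22],
    [0,0,0,0,0,0,0.19],
    [0,0,0,0,0,0,0.16],
    [0,0,0,0,0,0,0.14],
    [0,0,0,0,0,0,0.14],
    [0,0,0,0,0,0,0.14],
  ],
)

```text
time_s: 13.1
ee_pos: [645.1, -96.7, 131.4]
eef_rot: [[-0.933, -0.361, 0.0], [-0.361, 0.933, -0.0], [-0.0, -0.0, -1.0]]
ft_force: [-1.7, -0.5, 5.3]
gripper_width: 0.57
gripper_force: 4.9
```

Emit:
carry_out(
  targets=[
    [0,0,0,0,0,0,0.12],
    [0,0,0,0,0,0,0.1],
    [0,0,0,0,0,0,0.08],
    [0,0,0,0,0,0,0.06],
    [0,0,0,0,0,0,0.06],
    [0,0,0,0,0,0,0.06],
  ],
)

```text
time_s: 13.6
ee_pos: [645.2, -96.7, 131.8]
eef_rot: [[-0.933, -0.361, 0.001], [-0.361, 0.933, -0.0], [-0.001, -0.001, -1.0]]
ft_force: [-2.6, 0.3, 5.7]
gripper_width: 0.53
gripper_force: 6.9
```

Emit:
carry_out(
  targets=[
    [0,0,0,0,0,0,0.04],
    [0,0,0,0,0,0,0.02],
    [0,0,0,0,0,0,0.0],
    [0,0,0,0,0,0,-0.03],
    [0,0,0,0,0,0,-0.06],
    [0,0,0,0,0,0,-0.1],
    [0,0,0,0,0,0,-0.1],
    [0,0,0,0,0,0,-0.1],
  ],
)

```text
time_s: 14.27
ee_pos: [645.1, -96.4, 132.2]
eef_rot: [[-0.932, -0.361, 0.001], [-0.361, 0.932, 0.0], [-0.001, -0.0, -1.0]]
ft_force: [-5.3, 1.9, 11.1]
gripper_width: 0.485
gripper_force: 21.0
```

Both tabs are fully in at 21 N. Now I'll wind clockwise while watching the torque.

Emit:
carry_out(
  targets=[
    [0,0,0.02,0,0,0,-0.1],
    [0,0,0.03,0,0,0,-0.1],
    [0,0,0.03,0,0,0,-0.1],
    [0,0,0,0,0,0,-0.1],
  ],
)

```text
time_s: 14.6
ee_pos: [645.0, -96.1, 132.3]
eef_rot: [[-0.971, -0.239, 0.0], [-0.239, 0.971, 0.0], [-0.001, 0.0, -1.0]]
ft_force: [-6.2, 2.8, 11.2]
gripper_width: 0.489
gripper_force: 21.0
```

```bash
cat > tq.py <<'E'
from h import *
T=[];F=[];J=[]
for i in range(4):
    capture("top");s=get_state();T.append(s["ft_torque"]);F.append(s["ft_force"]);J.append(s["tau"][5])
R=s["eef_rot"];y=np.degrees(np.arctan2(R[1,1],R[0,1]))
print("turned",round(111.2-y,2),"pos",np.round(s["ee_pos"],1),"T",np.round(np.mean(T,0),3),"sd",np.std(T,0)[2].round(3),"F",np.round(np.mean(F,0),1),"tau6",np.round(np.mean(J),3),"grip",round(s["gripper_force"],1),round(s["gripper_width"],3),s["time_s"])
E
python3 tq.py
```

```text
turned 7.21 pos [645.  -96.1 132.2] T [ 0.451  0.92  -0.032] sd 0.03 F [-6.1  2.4 11.8] tau6 0.143 grip 21.0 0.484 14.8
```

Emit:
carry_out(
  targets=[
    [0,0,0.02,0,0,0,-0.1],
    [0,0,0.02,0,0,0,-0.1],
    [0,0,0.02,0,0,0,-0.1],
    [0,0,0.02,0,0,0,-0.1],
    [0,0,0,0,0,0,-0.1],
  ],
)

```text
time_s: 15.22
ee_pos: [644.9, -95.9, 132.2]
eef_rot: [[-0.993, -0.116, 0.0], [-0.116, 0.993, 0.001], [-0.0, 0.001, -1.0]]
ft_force: [-5.9, 3.4, 11.7]
gripper_width: 0.487
gripper_force: 21.0
```

```bash
python3 tq.py; python3 - <<'E'
from h import *
c=capture("wrist");im=c["color"];hsv=cv2.cvtColor(im,cv2.COLOR_BGR2HSV)
cv2.imwrite("pics/wrist5.png",im)
E
```

```text
turned 14.41 pos [644.9 -95.9 132.3] T [ 0.565  0.944 -0.026] sd 0.006 F [-6.3  3.7 11.7] tau6 0.085 grip 21.0 0.486 15.4167
```

View pics/wrist5.png

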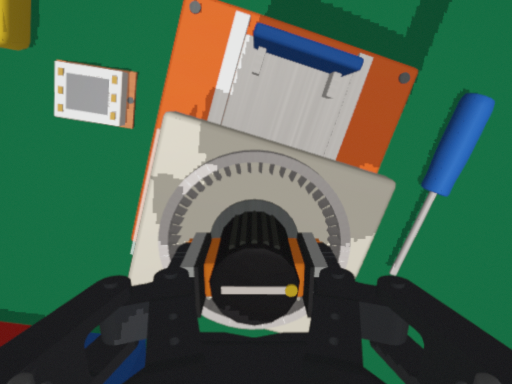

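The white line is still level, from (222,290) to (292,290), so the knob turns with the gripper. The torque of about 0.03 N m is friction only. I'll continue.

Emit:
carry_out(
  targets=[
    [0,0,0.02,0,0,0,-0.1],
    [0,0,0.02,0,0,0,-0.1],
    [0,0,0.02,0,0,0,-0.1],
    [0,0,0.023,0,0,0,-0.1],
    [0,0,0,0,0,0,-0.1],
  ],
)

```text
time_s: 15.88
ee_pos: [645.0, -95.6, 132.3]
eef_rot: [[-1.0, 0.014, 0.0], [0.014, 1.0, 0.001], [-0.0, 0.001, -1.0]]
ft_force: [-6.6, 4.3, 10.9]
gripper_width: 0.483
gripper_force: 21.1
```

```bash
python3 tq.py
```

```text
turned 21.87 pos [644.9 -95.7 132.3] T [ 0.708  0.96  -0.018] sd 0.027 F [-6.4  4.7 11.6] tau6 0.101 grip 21.1 0.479 16.0833
```

Emit:
carry_out(
  targets=[
    [0,0,0.02,0,0,0,-0.1],
    [0,0,0.02,0,0,0,-0.1],
    [0,0,0.02,0,0,0,-0.1],
    [0,0,0.023,0,0,0,-0.1],
    [0,0,0,0,0,0,-0.1],
  ],
)

```text
time_s: 16.5
ee_pos: [645.0, -95.5, 132.3]
eef_rot: [[-0.99, 0.144, 0.0], [0.144, 0.99, 0.001], [-0.0, 0.001, -1.0]]
ft_force: [-6.3, 5.1, 11.1]
gripper_width: 0.486
gripper_force: 21.1
```

```bash
python3 tq.py
```

```text
turned 29.33 pos [645.  -95.4 132.2] T [ 0.83   0.945 -0.013] sd 0.018 F [-5.9  5.5 11.5] tau6 0.101 grip 21.1 0.482 16.7
```

Emit:
carry_out(
  targets=[
    [0,0,0.02,0,0,0,-0.1],
    [0,0,0.02,0,0,0,-0.1],
    [0,0,0.02,0,0,0,-0.1],
    [0,0,0.023,0,0,0,-0.1],
    [0,0,0,0,0,0,-0.1],
  ],
)

```text
time_s: 17.12
ee_pos: [645.0, -95.2, 132.3]
eef_rot: [[-0.963, 0.271, 0.0], [0.271, 0.963, 0.002], [0.0, 0.002, -1.0]]
ft_force: [-6.6, 7.4, 11.1]
gripper_width: 0.485
gripper_force: 21.1
```

```bash
python3 tq.py
```

```text
turned 36.79 pos [645.  -95.2 132.3] T [0.941 0.963 0.018] sd 0.02 F [-5.4  6.7 10.9] tau6 0.174 grip 21.1 0.482 17.3167
```

Emit:
carry_out(
  targets=[
    [0,0,0.02,0,0,0,-0.1],
    [0,0,0.022,0,0,0,-0.1],
    [0,0,0,0,0,0,-0.1],
  ],
)

```text
time_s: 17.57
ee_pos: [645.0, -95.1, 132.3]
eef_rot: [[-0.943, 0.334, 0.0], [0.334, 0.943, 0.002], [0.0, 0.002, -1.0]]
ft_force: [-5.4, 6.5, 11.5]
gripper_width: 0.486
gripper_force: 21.1
```

```bash
sed -i 's/range(4)/range(8)/' tq.py; python3 tq.py
```

```text
turned 40.56 pos [645.  -95.1 132.2] T [1.011 0.921 0.076] sd 0.023 F [-5.6  6.9 11.3] tau6 0.129 grip 21.1 0.486 17.9667
```

Emit:
carry_out(
  targets=[
    [0,0,0.02,0,0,0,-0.1],
    [0,0,0.022,0,0,0,-0.1],
    [0,0,0,0,0,0,-0.1],
  ],
)

```text
time_s: 18.22
ee_pos: [645.1, -95.0, 132.2]
eef_rot: [[-0.919, 0.395, 0.0], [0.395, 0.919, 0.002], [0.0, 0.002, -1.0]]
ft_force: [-5.3, 7.9, 10.6]
gripper_width: 0.487
gripper_force: 21.1
```

```bash
python3 tq.py
```

```text
turned 44.34 pos [645.1 -94.9 132.2] T [1.042 0.883 0.093] sd 0.028 F [-5.5  7.4 11.6] tau6 0.153 grip 21.1 0.485 18.6167
```

Emit:
carry_out(
  targets=[
    [0,0,0.014,0,0,0,-0.1],
    [0,0,0.014,0,0,0,-0.1],
    [0,0,0,0,0,0,-0.1],
  ],
)

```text
time_s: 18.87
ee_pos: [645.1, -94.9, 132.3]
eef_rot: [[-0.901, 0.434, 0.001], [0.434, 0.901, 0.002], [0.0, 0.002, -1.0]]
ft_force: [-5.4, 8.4, 12.3]
gripper_width: 0.487
gripper_force: 21.1
```

```bash
python3 tq.py
```

```text
turned 46.85 pos [645.1 -94.9 132.3] T [1.085 0.868 0.126] sd 0.017 F [-5.2  7.5 11.3] tau6 0.147 grip 21.1 0.484 19.2667
```

Emit:
carry_out(
  targets=[
    [0,0,0.02,0,0,0,-0.1],
    [0,0,0.02,0,0,0,-0.1],
    [0,0,0,0,0,0,-0.1],
  ],
)

```text
time_s: 19.52
ee_pos: [645.2, -94.8, 132.3]
eef_rot: [[-0.872, 0.49, 0.001], [0.49, 0.872, 0.002], [0.0, 0.002, -1.0]]
ft_force: [-4.9, 7.4, 11.7]
gripper_width: 0.488
gripper_force: 21.0
```

```bash
python3 tq.py
```

```text
turned 50.45 pos [645.2 -94.8 132.2] T [1.154 0.837 0.125] sd 0.036 F [-5.1  8.  11.1] tau6 0.188 grip 21.0 0.484 19.9167
```

Emit:
carry_out(
  targets=[
    [0,0,0.02,0,0,0,-0.1],
    [0,0,0.02,0,0,0,-0.1],
    [0,0,0,0,0,0,-0.1],
  ],
)

```text
time_s: 20.17
ee_pos: [645.2, -94.7, 132.3]
eef_rot: [[-0.839, 0.544, 0.001], [0.544, 0.839, 0.002], [0.0, 0.002, -1.0]]
ft_force: [-4.7, 8.1, 10.5]
gripper_width: 0.489
gripper_force: 21.0
```

```bash
python3 tq.py; python3 - <<'E'
from h import *
c=capture("wrist");cv2.imwrite("pics/wrist6.png",cv2.resize(c["color"][200:350,150:360],None,fx=3.5,fy=3.5))
E
```

```text
turned 54.04 pos [645.2 -94.7 132.3] T [1.189 0.796 0.17 ] sd 0.026 F [-4.6  8.3 11.3] tau6 0.211 grip 21.0 0.486 20.5667
```

View pics/wrist6.png

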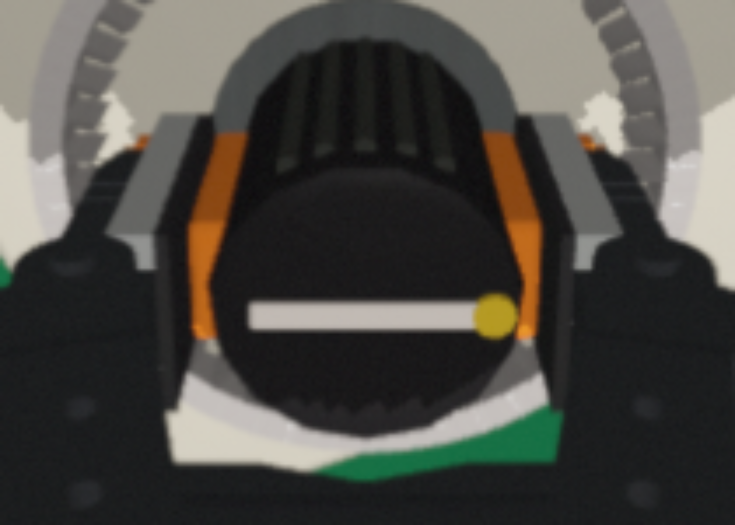

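The white line is level with the fingers, so knob and tool agree. The torque slope matches 0.4 N m/rad, which gives about 21 N at the 52.5° notch and about 22 N now. I'll release slowly.

Emit:
carry_out(
  targets=[
    [0,0,0,0,0,0,0.02],
    [0,0,0,0,0,0,0.06],
    [0,0,0,0,0,0,0.1],
    [0,0,0,0,0,0,0.15],
    [0,0,0,0,0,0,0.2],
    [0,0,0,0,0,0,0.3],
    [0,0,0,0,0,0,0.45],
    [0,0,0,0,0,0,0.6],
    [0,0,0,0,0,0,0.6],
    [0,0,0,0,0,0,0.6],
  ],
)

```text
time_s: 21.45
ee_pos: [644.9, -97.0, 130.9]
eef_rot: [[-0.839, 0.544, 0.0], [0.544, 0.839, -0.0], [-0.0, -0.0, -1.0]]
ft_force: [-0.7, -0.0, -0.0]
gripper_width: 0.801
gripper_force: 0.0
```

Emit:
carry_out(
  targets=[
    [0,0,0,0,0,-0.05,0.7],
    [0,0,0,0,0,-0.1,0.7],
    [0,0,0,0,0,-0.15,0.7],
    [0,0,0,0,0,-0.2,0.7],
    [0,0,0,0,0,-0.2,0.7],
    [0,0,0,0,0,-0.2,0.7],
    [0,0,0,0,0,-0.1,0.7],
    [0,0,0,0,0,0,0.7],
    [0,0,0,0,0,0,0.7],
  ],
)

```text
time_s: 22.2
ee_pos: [645.4, -96.7, 251.9]
eef_rot: [[-0.839, 0.543, 0.002], [0.543, 0.839, -0.001], [-0.002, 0.001, -1.0]]
ft_force: [-0.6, -0.3, -0.5]
gripper_width: 0.846
gripper_force: 0.0
```

```bash
python3 - <<'E'
from knob import *
c=capture("wrist");cv2.imwrite("pics/wrist7.png",c["color"]);s=get_state();print(s["ee_pos"],s["ft_force"],s["time_s"],"tool yaw",np.degrees(np.arctan2(s["eef_rot"][1,1],s["eef_rot"][0,1])))
o=knob(c)
if len(o)>=2:
    d=o[1]-o[0];print("dist",np.hypot(*d[:2]),"yaw",np.degrees(np.arctan2(d[1],d[0])))
E
```

```text
[644.60721489 -96.49009096 250.00559119] [ 0.04297006  0.26050969 -0.92916181] 22.25 tool yaw 57.079941819197835
[276 178  25  27 354] 205 [655.35842971 -76.95384272 158.20259973] 163.73481627716922
[209 181  26  27 336] 197 [ 634.01009695 -114.2086502   158.3748942 ] 164.54569127794454
dist 42.93800172961057 yaw -119.81424643033945
```

View pics/wrist7.png

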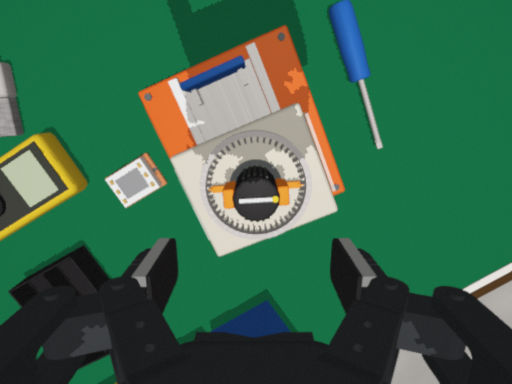

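The knob is locked at about 51° measured, which is the 52.5° notch. The tabs are out, with centroid spacing 42.9 mm against 43.1 mm at the start, and the robot is clear of everything.

```bash
python3 -c "
from station import close_job
print(close_job())"
```

```text
the job is handed in; nothing more can be done
None
```

I slid the tray home, wound the knob to the 52.5° notch with the pad at an estimated 21 N (worked out from the wrist torque, aim 18 N), saw both tabs spring back out, and handed the job in at about 22 s; no verdict was returned.

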